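# Take the blue-toggle breaker off the sloping rail

## Robot

A 7-joint arm with a two-finger parallel gripper is mounted at the origin on a cart in front of the work surface, level with it; the furniture and walls round the work are solid. World frame = base frame: x ahead of the robot, y to its left, z up, the work surface at z = 0. Lengths are in m, angles in rad, forces in N, time in s.
With the tool pointing down it reaches from about 0.425 to 0.925 m from the base axis. Payload 6.8 kg.
Tool frame: the origin (TCP) lies between the finger pads; the fingertips stand 22 mm ahead of it and the grasp point (between the pads) lies 3 mm ahead of it; z points along the fingers, y is the line along which they close (so a half turn about z gives the same grasp; the last joint's range is limited). The gripper opens to 85 mm and grips with 20 to 120 N. Pads are 22 mm wide; open, the fingers measure 114 mm over their backs; the gripper's body (76 mm by 85 mm) begins 54 mm behind the grasp point. The pads swing forward as they close: fully open they stand 13 mm farther back than shut.
Start: joints at [-0.108, 0.477, 0.022, 1.555, -0.011, 1.109, -0.083], TCP at [0.675, 0, 0.225] pointing down, gripper open.
Joint ranges: [-2.96, 2.96], [-0.34, 2.1], [-1.41, 1.46], [0.24, 2.44], [-1.37, 4.51], [0.17, 1.92], [-2.96, 2.96]. Speed limits (rad/s): [2.39, 2.39, 3.14, 3.14, 3.14, 3.14, 3.14].

## Interface

Orientations are given as a unit quaternion [w, x, y, z].
In Python, from station import bot gives the robot as it stands.
- The arm moves only by the tool servo_tool, never from a script. Its argument "motion" is a list that holds one entry, the list of rows, each a list of 5 numbers: the opening, from 0 (shut) to 1 (fully open), then the shift along the world's x, y, z each as a share of 0.04 m, from -1 to 1, then the turn about the world's z as a share of 0.12 rad, from -1 to 1. A call has 1 to 20 rows; each row shifts and turns the commanded pose from where the row before left it; what a row does not reach is not made up. A row lasts 1/10 s, in which the tool goes at most 50 mm and 8.59 degrees, less where a joint would pass 70% of its speed; a pose out of reach is approached as far as the arm can. A call with a number of a shift or a turn outside -1 to 1 is refused whole. A call with a gripper value outside its range is refused whole. The fingers move at their own pace and stop on an object; "newtons" is the grip in N (left out, the last holds). Time passes only in rows, so rows that do not move let the fingers close. It gives the time, the measured TCP pose, the force, the opening and the grip force at its end, in the units of the state.
- bot.get_obs(): the state, without advancing time (a new reading comes with each control period).
- bot.read_camera(name): name is "scene" or "side" or "wrist"; returns (picture, depth): 480x640x3 uint8, red, green, blue; 480x640 float32, m along the optical axis (not along the pixel's ray), 0 where there is no reading.
- bot.get_calibration(name): a dict with "fovy" (degrees; the focal length in pixels is half the picture's height over the tangent of half this angle, whatever the lens; pixels are square), "cx", "cy" (the principal point, pixels), "view" (4x4, takes a point from world to camera coordinates). Camera axes: x right, y down, z forward; pixel columns grow to the right and rows downward; lengths in m; the calibration is good to about 2 mm. A picture is of the moment at which its call begins: read the wrist's pose just before it. get_calibration takes no time and is no camera call; for the wrist camera it gives the pose at the moment of the call.
- bot.hand_in(): hands the job in; it is judged then, once.
The state is a dict: "t": time; "q": joint angles; "joint_vel": joint speeds; "joint_torque": joint torques, N m; "eef_pos": TCP position; "tool_rot": TCP orientation; "contact_force": force on the tool from outside, world axes, zero at the start; "torque": the same for the moment, N m; "gripper_width": opening from 0.0 (shut) to 1.0 (fully open); "grasp_force": force on a finger pad.
Only numpy, scipy, OpenCV 4.12 (cv2) and the standard library are available. Lean on these libraries where they do the work, as an engineer would, in place of code of your own. Each camera call takes 0.05 s, during which the arm holds its last target. There are 200 camera calls.

## Task

On the sloping mounting plate three circuit breakers sit on a rail, each hooked over the rail's upper edge and held at its lower edge by a sprung clip. The one with the blue toggle has failed its test: rock it off the rail, lower end outwards first so that the clip gives way, then set it down in the dark-blue parts bin on the bench without dropping it. Leave the two black-toggle breakers clipped on the rail where they are.

Things in the scene. Friction and masses are not known exactly. Their poses are not given: they have to be found in the camera images.
- blue_breaker: White DIN-rail breaker, blue toggle, 0.08-0.17 kg, in any of 3 places on the rail 60 mm apart. Origin mid-back; x up the slope, y along the rail, z out of the plate to the toggle (35 deg from vertical). Flat-sided, 18 mm wide in y: grip across y. Body x -38..46, z 0..44 mm; narrower front x -19..26, z 44..66; toggle to z 78. Feet, hook and clip reach 3.5 mm behind the back.
- blue_breaker_mid (a point): Middle of the blue-toggle breaker: 3.5 mm along its x, 30 mm above its back.
- blue_breaker_hook (a point): On the blue-toggle breaker (x 24.5, z 2.5 mm): where its fixed hook grips under the rail's upper edge by 3 mm; the pivot for rocking. With the clip free, slide it 6 to 10 mm up the slope, level with the plate, to unhook it, then lift it off; the wiring duct is 31 mm up the slope from the breaker's end. Rocking 16 deg about here fits.
- blue_breaker_clip (a point): On the blue-toggle breaker (x -10.5, z 2.5 mm): its sprung clip under the rail's lower edge. Its 45 deg cam face gives way by itself when this end is pulled off the rail: about 8 N here, or 14 N at the front's middle. Free after about 7 mm of lift here (12 deg of rocking, lower end outwards).
- black_breaker_1: White breaker with a black toggle, same size, axes and clip as the blue-toggle one, on the same rail; to stay there. 42 mm is free between neighbours.
- black_breaker_2: The second white breaker with a black toggle, the same in all else; to stay there.
- rail_stand: Fixed stand 220 mm wide: plate sloping up away from the robot at 35 deg. Origin on the bench under the rail's middle, x to the back, y along the rail. Rail level, 205 mm long, 35 wide, 15 high; plate face under it 85 mm above the bench. A grey slotted duct, 100 mm high off the plate, runs 70 to 110 mm up the slope from the rail's middle; a terminal strip lies below.
- parts_bin: Fixed dark-blue open plastic bin on the bench. Origin at the middle of its underside, x along its length. Outside 170 (x) x 112 (y) mm, walls 3 mm, floor 4 mm thick, walls 55 mm high, the front wall at -x only 36 mm.

How it is judged:
On the way:
1. The blue-toggle breaker is off the rail, held by the gripper at least 60 mm from where it sat and touching neither rail nor plate (distance of blue_breaker_mid from where it was at the start of the episode above 0.06 m and contact force between blue_breaker and rail_stand below 0.3 N and contact force between the fingers and blue_breaker above 1 N), for 0.2 s.
At the end, for the whole second after the job is handed in: The blue-toggle breaker rests, released, in the bin: its middle within 80 mm (x) and 52 mm (y) of the bin's centre and under 58 mm above the bench. Both black-toggle breakers are still clipped on, within 20 mm of their start and 4.5 deg of the 35 deg slope (x of blue_breaker_mid in the frame of parts_bin between -0.08 and 0.08 m and y of blue_breaker_mid in the frame of parts_bin between -0.052 and 0.052 m and z of blue_breaker_mid in the frame of parts_bin below 0.058 m and linear speed of blue_breaker below 0.03 m/s and distance of each of black_breaker_1, black_breaker_2 from where it was at the start of the episode below 0.02 m and angle between black_breaker_1's own z axis and vertical between 0.530865 and 0.690865 rad and angle between black_breaker_2's own z axis and vertical between 0.530865 and 0.690865 rad); the robot touches nothing.
It fails at once if The blue-toggle breaker is dropped: it falls free of the fingers at more than 1 m/s (a fall of about 5 cm) (linear speed of blue_breaker above 1 m/s and contact force between the fingers and blue_breaker below 0.1 N).
It also fails if it takes over 40 s, if anything falls off the work surface, if the arm or the gripper's body presses on something with over 40 N, if the wrist force passes 120 N, or if a joint passes its speed limit or range.

## Working session

There is one attempt and no reset: what is moved stays moved. The work goes in short steps, Python scripts to look and compute and a tool call to move; the robot and the scene stay as the last step left them, time stands still between calls to the robot, and variables do not carry over. Pictures are saved under pics/ and viewed, at most 10 in all, crops included, and the job is handed in when it is done.

Besides the shell and the picture viewer there is one more tool, called after "Emit:" as name([rows], argument=value, ...), one row to a line, values as JSON. servo_tool: Moves the arm, as the interface text tells. Shift numbers are shares of 0.04 m and turn numbers shares of 0.12 rad, none past 1 either way. Its arguments: {"type":"object","properties":{"motion":{"type":"array"},"newtons":{"type":"number"}},"required":["motion"]}

```bash
mkdir -p pics; ls
python3 - <<'E'
from station import bot
import cv2,numpy as np
o=bot.get_obs();print({k:np.round(v,3) for k,v in o.items()})
for n in("scene","side","wrist"):
    c=bot.get_calibration(n);print(n,c["fovy"],c["cx"],c["cy"],np.round(c["view"],4).tolist())
    p,d=bot.read_camera(n);cv2.imwrite(f"pics/{n}0.png",p[:,:,::-1]);np.savez(f"{n}0.npz",p=p,d=d,view=c["view"],f=240/np.tan(np.radians(c["fovy"]/2)),c=[c["cx"],c["cy"]])
E
```

```text
pics
{'t': np.float64(0.0), 'q': array([-0.108,  0.478,  0.022,  1.556, -0.012,  1.109, -0.083]), 'joint_vel': array([-0.002, -0.001, -0.001, -0.001,  0.001,  0.001, -0.001]), 'joint_torque': array([-1.0000e-03, -5.9644e+01,  1.6080e+00, -2.8119e+01,  1.2000e-02,
        9.0000e-03,  0.0000e+00]), 'eef_pos': array([ 0.674, -0.   ,  0.224]), 'tool_rot': array([-0.001,  0.707,  0.707, -0.001]), 'contact_force': array([-0.9  , -0.847,  0.414]), 'torque': array([ 0.017, -0.03 , -0.025]), 'grasp_force': np.float64(0.0), 'gripper_width': np.float64(1.005)}
scene 43.39549790588699 302.5992499054555 240.262529681189 [[0.7572, -0.6532, 0.0047, -0.5982], [-0.4542, -0.5316, -0.7149, 0.1878], [0.4695, 0.5392, -0.6992, 0.8241], [0.0, 0.0, 0.0, 1.0]]
side 52.439815938766756 323.7194630972464 235.2538097170331 [[0.9179, -0.3961, -0.0252, -0.6069], [-0.1837, -0.3677, -0.9116, 0.092], [0.3519, 0.8413, -0.4103, 0.9217], [0.0, 0.0, 0.0, 1.0]]
wrist 60.955031835012925 318.4042244362568 237.46829229039943 [[1.0, 0.0012, -0.0016, -0.6741], [0.0017, -0.9443, 0.329, -0.0436], [-0.0011, -0.329, -0.9443, 0.3812], [0.0, 0.0, 0.0, 1.0]]
```

View pics/scene0.png

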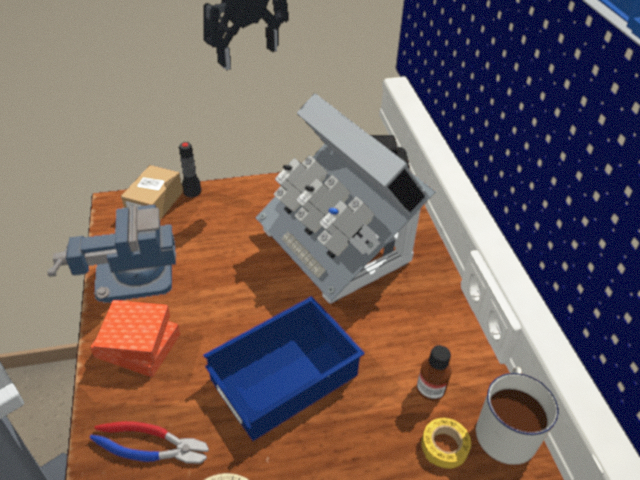

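View pics/side0.png

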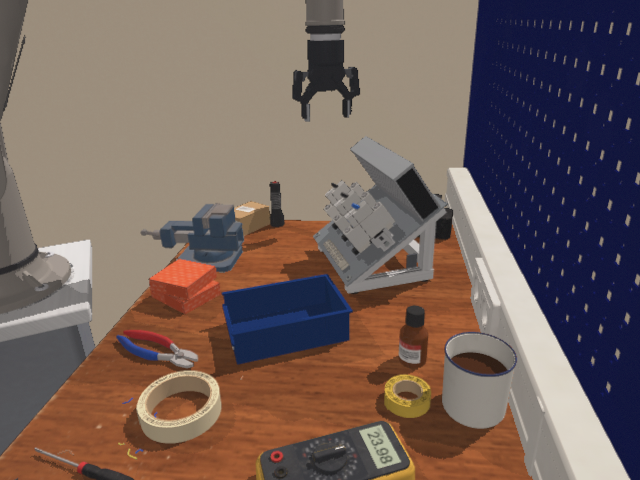

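View pics/wrist0.png

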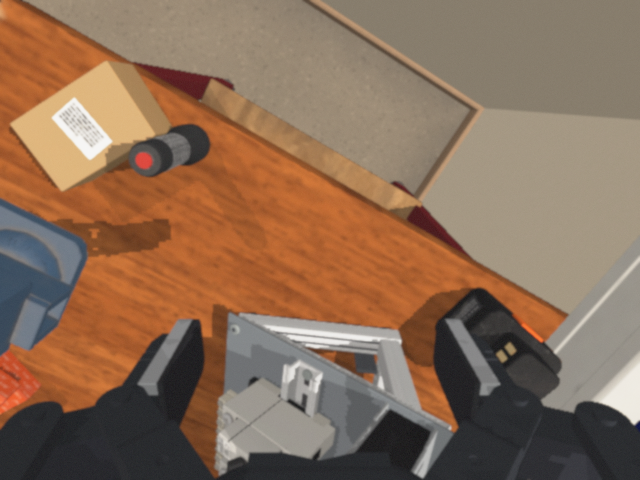

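```bash
cat > h.py <<'E'
import numpy as np,cv2
class V:
    def __init__(s,n):
        z=np.load(n+".npz");s.p,s.d,s.view,s.f,s.c=z["p"],z["d"],z["view"],float(z["f"]),z["c"]
        s.R=s.view[:3,:3];s.o=-s.R.T@s.view[:3,3]
        v,u=np.mgrid[:480,:640];s.X=(np.dstack([(u-s.c[0])/s.f,(v-s.c[1])/s.f,np.ones(u.shape)])*s.d[...,None]-s.view[:3,3])@s.R
        s.hsv=cv2.cvtColor(s.p,cv2.COLOR_RGB2HSV)
    def ray(s,u,v):
        r=s.R.T@np.array([(u-s.c[0])/s.f,(v-s.c[1])/s.f,1]);return r/np.linalg.norm(r)
    def at(s,u,v,z):
        r=s.ray(u,v);return s.o+r*(z-s.o[2])/r[2]
    def px(s,P):
        q=s.R@P+s.view[:3,3];return q[:2]/q[2]*s.f+s.c
def tri(*a):
    A=np.zeros((3,3));b=np.zeros(3)
    for v,u,w in a:
        r=v.ray(u,w);M=np.eye(3)-np.outer(r,r);A+=M;b+=M@v.o
    P=np.linalg.solve(A,b);return P,[np.linalg.norm(np.cross(P-v.o,v.ray(u,w))) for v,u,w in a]
def save(bot,n,name):
    c=bot.get_calibration(n);p,d=bot.read_camera(n);cv2.imwrite(f"pics/{name}.png",p[:,:,::-1])
    np.savez(f"{name}.npz",p=p,d=d,view=c["view"],f=240/np.tan(np.radians(c["fovy"]/2)),c=[c["cx"],c["cy"]])
E
python3 - <<'E'
from h import *
S,D=V("scene0"),V("side0");T=[]
for n,v,(x0,x1,y0,y1) in(("scene",S,(255,420,90,300)),("side",D,(310,430,140,290))):
    m=cv2.inRange(v.hsv,(100,110,90),(125,255,255));k=np.zeros_like(m);k[y0:y1,x0:x1]=m[y0:y1,x0:x1]
    nn,_,st,ce=cv2.connectedComponentsWithStats(k)
    i=1+np.argmax(st[1:,4]);print(n,[(s[4],c.round(1).tolist()) for s,c in zip(st[1:],ce[1:]) if s[4]>3]);T.append((v,*ce[i]))
    w=k>0;print("depth pt",np.median(v.X[w&(v.d>0)],0).round(4))
    # tilted normals
    X=cv2.GaussianBlur(v.X.astype(np.float32),(0,0),1.0);gx=np.roll(X,-4,1)-np.roll(X,4,1);gy=np.roll(X,-4,0)-np.roll(X,4,0)
    N=np.cross(gy,gx);N/=np.linalg.norm(N,axis=2,keepdims=True)+1e-9;N*=np.sign(N[...,2:])
    t=np.degrees(np.arccos(N[...,2]));q=np.zeros(t.shape,bool);q[y0:y1,x0:x1]=1
    q&=(abs(t-35)<4);az=np.degrees(np.arctan2(N[...,1],N[...,0]))[q]
    h,e=np.histogram(az,72,(-180,180));i=h.argmax();mm=abs(az-e[i]-2.5)<8;print("az",az[mm].mean(),mm.sum(),q.sum(),"tilt",t[q][mm].mean())
    # bin
    b=cv2.inRange(v.hsv,(105,120,30),(130,255,255))>0;Y=v.X[b&(abs(v.X[...,2]-.052)<.006)&(v.X[...,0]<.9)]
    r=cv2.minAreaRect(Y[:,:2].astype(np.float32)*1000);print("bin rim",len(Y),r)
    Y=v.X[b&(v.X[...,2]>-.005)&(v.X[...,2]<.065)&(v.X[...,0]<.9)];r=cv2.minAreaRect(Y[:,:2].astype(np.float32)*1000);print("bin all",len(Y),r,cv2.boxPoints(r).round().tolist())
print(tri(*T))
for n,u,v in(("A",310,299),("B",361,352),("C",253,434),("D",207,355)):print(n,S.at(u,v,.055).round(3),S.at(u,v,.036).round(3))
E
```

```text
scene [(np.int32(43), [333.0, 210.6]), (np.int32(15), [309.8, 298.4])]
depth pt [ 0.596  -0.2879  0.1522]
az 172.53944 2752 5103 tilt 35.17449
bin rim 2028 ((418.2890625, -241.7926025390625), (195.3710174560547, 417.37347412109375), 7.3148722648620605)
bin all 12974 ((394.8147277832031, -267.35040283203125), (326.93157958984375, 356.2249450683594), 66.97512817382812) [[167.0, -348.0], [495.0, -487.0], [623.0, -187.0], [295.0, -47.0]]
side [(np.int32(22), [355.1, 205.9]), (np.int32(69), [325.4, 280.3])]
depth pt [ 0.5226 -0.3262  0.0546]
az 173.16414 1039 1937 tilt 34.80199
bin rim 1527 ((436.43304443359375, -373.42864990234375), (122.1791763305664, 174.88333129882812), 84.25431060791016)
bin all 8539 ((364.49017333984375, -394.78887939453125), (332.8235168457031, 244.4792022705078), 2.4931702613830566) [[193.0, -280.0], [204.0, -524.0], [536.0, -510.0], [525.0, -265.0]]
(array([ 0.60903706, -0.23353416,  0.0354902 ]), [np.float64(0.06575541618706786), np.float64(0.06575541618706798)])
A [ 0.523 -0.325  0.055] [ 0.534 -0.313  0.036]
B [ 0.515 -0.436  0.055] [ 0.525 -0.428  0.036]
C [ 0.336 -0.436  0.055] [ 0.342 -0.428  0.036]
D [ 0.358 -0.309  0.055] [ 0.364 -0.296  0.036]
```

Run:
```python
from h import *
S,D=V("scene0"),V("side0")
P,e=tri((S,333,210.6),(D,355.1,205.9));print("toggle",P.round(4),e)
print("depth",S.X[209:213,331:336].reshape(-1,3).mean(0),D.X[205:208,354:357].reshape(-1,3).mean(0))
for v in(S,D):
    b=cv2.inRange(v.hsv,(105,120,30),(130,255,255))>0;X=v.X
    Y=X[b&(X[...,2]>.045)&(X[...,2]<.062)&(X[...,0]>.3)&(X[...,0]<.56)&(X[...,1]<-.28)&(X[...,1]>-.48)]
    r=cv2.minAreaRect(Y[:,:2].astype(np.float32)*1000);print("bin",len(Y),r,cv2.boxPoints(r).round().tolist(),np.percentile(Y[:,2],98))
a=np.radians(-7.1);ex=np.array([np.cos(a),np.sin(a),0]);t=np.radians(35);bx=ex*np.cos(t)+[0,0,np.sin(t)];bz=-ex*np.sin(t)+[0,0,np.cos(t)];ey=np.array([-ex[1],ex[0],0])
# white front face points near the toggle, in the breaker directions relative to the toggle
for n,v in(("scene",S),("side",D)):
    Q=v.X-P;L=np.dstack([Q@bx,Q@ey,Q@bz]);w=(abs(L[...,1])<.008)&(abs(L[...,0])<.06)&(abs(L[...,2])<.1)&(v.hsv[...,1]<60)&(v.hsv[...,2]>60)
    q=L[w]*1000
    for lo in range(-60,50,6):
        z=q[(q[:,0]>=lo)&(q[:,0]<lo+6)];print(n,lo,len(z),np.percentile(z[:,2],[10,50,90]).round(1) if len(z) else "")
```

```text
toggle [ 0.6021 -0.2824  0.1487] [np.float64(7.76545295106244e-05), np.float64(7.76545295108081e-05)]
depth [ 0.59816038 -0.28635689  0.15385741] [ 0.59847629 -0.28895149  0.15129705]
bin 2106 ((436.18096923828125, -372.515625), (120.71200561523438, 176.1123504638672), 84.33008575439453) [[343.0, -424.0], [518.0, -441.0], [530.0, -321.0], [355.0, -304.0]] 0.056671617037695535
bin 1662 ((436.43304443359375, -373.42864990234375), (122.1791763305664, 174.88333129882812), 84.25431060791016) [[343.0, -425.0], [517.0, -443.0], [530.0, -321.0], [356.0, -304.0]] 0.05522724162043524
scene -60 30 [-80.1 -78.9 -77. ]
scene -54 25 [-79.9 -68.6 -61.3]
scene -48 34 [-79.1 -26.8 -24.4]
scene -42 37 [-47.4 -23.4 -20.9]
scene -36 34 [-26.6 -24.3 -21.3]
scene -30 34 [-27.6 -21.3  -2.1]
scene -24 36 [-41.3  -2.6  -1.2]
scene -18 33 [-3.9 -2.5 -1.3]
scene -12 41 [-74.8  -3.3  -1.5]
scene -6 21 [-76.7  -2.6   6.1]
scene 0 11 [-77.2  -3.   -2.3]
scene 6 38 [-26.2  -2.9  -1.3]
scene 12 35 [-4.1 -2.3 -1.2]
scene 18 32 [-72.3 -24.8 -23.1]
scene 24 38 [-25.9 -22.7 -20.7]
scene 30 43 [-79.5 -24.1 -20.6]
scene 36 35 [-80.1 -78.3 -24.7]
scene 42 33 [-80.6 -78.8 -76.8]
scene 48 31 [-81.  -78.9 -77.1]
side -60 16 [-80.1 -79.4 -73.7]
side -54 15 [-80.1 -79.  -62.9]
side -48 23 [-79.5 -44.8 -25.7]
side -42 15 [-80.  -23.8 -21.7]
side -36 19 [-79.6 -26.  -23.4]
side -30 25 [-79.7 -24.9  -3.4]
side -24 22 [-79.4  -4.   -2.1]
side -18 15 [-59.4  -3.7  -2.3]
side -12 17 [-78.1  -3.7  -2.7]
side -6 20 [-77.3 -39.5   1.1]
side 0 11 [-77.9 -76.6 -74.8]
side 6 18 [-77.4  -3.4  -2.4]
side 12 17 [-14.7  -3.2  -2.3]
side 18 20 [-79.4 -26.  -22.9]
side 24 23 [-78.9 -23.  -21.5]
side 30 29 [-80.4 -26.  -21.2]
side 36 17 [-79.8 -78.7 -56.8]
side 42 17 [-80.4 -79.1 -78.2]
side 48 13 [-79.5 -78.8 -77.8]
```

Emit:
servo_tool([
  [[0.55,0,0,0.7,0.9],[0.55,0,0,0.7,0.9],[0.55,-0.2,-0.6,0.2,0.9],[0.55,-0.2,-0.6,0,0.9],[0.55,-0.2,-0.6,0,0.9],[0.55,-0.2,-0.6,0,0.9],[0.55,-0.2,-0.6,0,0.9],[0.55,-0.2,-0.6,0,0.9],[0.55,-0.2,-0.6,0,0.9],[0.55,-0.2,-0.6,0,0.9],[0.55,-0.2,-0.6,0,0.9],[0.55,-0.2,-0.6,0,0.9],[0.55,-0.2,-0.6,0,0.9],[0.55,-0.2,-0.6,0,0.4],[0.55,0,0,0,0],[0.55,0,0,0,0],[0.55,0,0,0,0]],
])

```text
t: 1.85
eef_pos: [0.5796, -0.2864, 0.2891]
tool_rot: [-0.0, 0.059, 0.998, 0.001]
contact_force: [0.1, 1.1, -0.4]
gripper_width: 0.548
grasp_force: 0.0
```

Run:
```python
from station import bot
from h import *
o=bot.get_obs();print(o["t"],o["eef_pos"].round(4),o["tool_rot"].round(4),o["contact_force"].round(1));save(bot,"wrist","w1")
v=V("w1");a=np.radians(-7.1);ex=np.array([np.cos(a),np.sin(a),0]);t=np.radians(35);bx=ex*np.cos(t)+[0,0,np.sin(t)];bz=-ex*np.sin(t)+[0,0,np.cos(t)];ey=np.array([-ex[1],ex[0],0])
print(v.px(np.array([.6021,-.2824,.1487])),v.px(np.array([.6,-.282,.106])))
m=cv2.inRange(v.hsv,(100,110,80),(125,255,255));n,_,st,ce=cv2.connectedComponentsWithStats(m)
print([(s[:5].tolist(),c.round(1).tolist()) for s,c in zip(st[1:],ce[1:]) if s[4]>20])
```

```text
1.85 [ 0.5796 -0.2864  0.2891] [-0.000e+00  5.880e-02  9.983e-01  5.000e-04] [ 0.1  1.1 -0.4]
[326.73049772 245.26670691] [325.90973687 225.56686803]
[([124, 0, 151, 144, 19500], [202.4, 69.3]), ([319, 238, 11, 15, 157], [324.1, 245.1]), ([9, 385, 12, 7, 29], [15.3, 387.5]), ([49, 399, 13, 7, 24], [55.9, 401.0]), ([23, 409, 9, 5, 21], [27.9, 410.7]), ([20, 430, 16, 8, 29], [29.0, 432.1])]
```

View pics/w1.png

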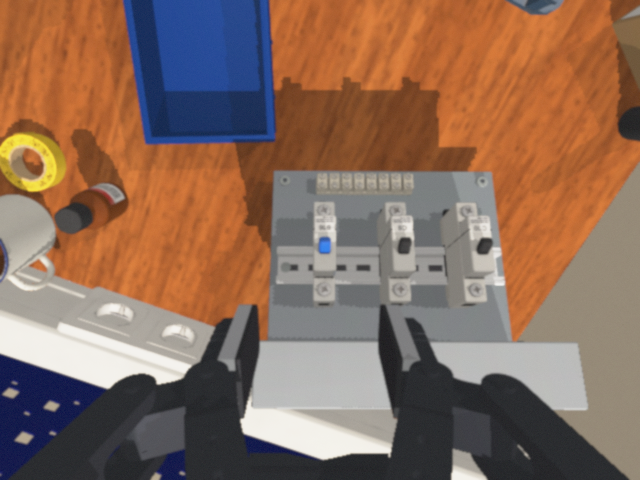

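Emit:
servo_tool([
  [[0.55,0.39,0.065,0,0],[0.55,0,0,-0.75,0],[0.55,0,0,-0.75,0],[0.55,0,0,-0.75,0],[0.55,0,0,-0.75,0],[0.55,0,0,-0.6,0],[0.55,0,0,-0.4,0],[0.55,0,0,-0.25,0],[0.55,0,0,0,0],[0.55,0,0,0,0]],
])

```text
t: 2.9
eef_pos: [0.5954, -0.2854, 0.1203]
tool_rot: [0.001, 0.059, 0.998, -0.0]
contact_force: [-0.4, 0.6, -0.6]
gripper_width: 0.554
grasp_force: 0.0
```

Run:
```python
from station import bot
from h import *
o=bot.get_obs();print(o["t"],o["eef_pos"].round(4),o["tool_rot"].round(4),o["contact_force"].round(1));save(bot,"wrist","w2");save(bot,"side","s2");save(bot,"scene","c2")
w=cv2.imread("pics/w2.png");s=cv2.imread("pics/s2.png")[130:310,290:470];c=cv2.imread("pics/c2.png")[90:310,250:450]
r=cv2.resize(s,(450,300) if 0 else (300,300));k=cv2.resize(c,(300,300));cv2.imwrite("pics/m2.png",np.hstack([cv2.resize(w,(480,600)) if 0 else cv2.copyMakeBorder(cv2.resize(w,(500,375)),0,225,0,0,0),np.vstack([r,k])]))
```

```text
2.9 [ 0.5954 -0.2854  0.1203] [ 7.000e-04  5.930e-02  9.982e-01 -2.000e-04] [-0.4  0.6 -0.6]
```

View pics/m2.png

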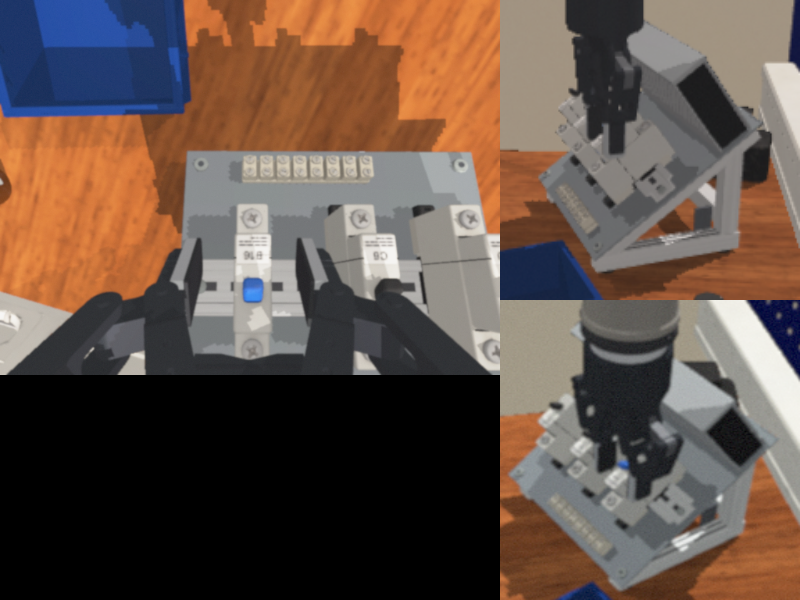

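Emit:
servo_tool([
  [[0.38,0,0.04,0,0],[0.38,0,0,0,0],[0.38,0,0,-0.1,0],[0.38,0,0,-0.1,0],[0.38,0,0,0,0]],
])

```text
t: 3.55
eef_pos: [0.594, -0.2836, 0.1103]
tool_rot: [-0.001, 0.059, 0.998, 0.0]
contact_force: [-0.7, 0.0, 0.4]
gripper_width: 0.378
grasp_force: 0.0
```

Run:
```python
from station import bot
from h import *
o=bot.get_obs();print(o["t"],o["eef_pos"].round(4),o["contact_force"].round(1));save(bot,"wrist","w3")
v=V("w3");m=cv2.inRange(v.hsv,(100,110,80),(125,255,255));m[:250]=0;n,_,st,ce=cv2.connectedComponentsWithStats(m);i=1+np.argmax(st[1:,4]);print(st[i],ce[i]);u,w=ce[i]
print("toggle depth pt",v.X[int(w)-3:int(w)+4,int(u)-3:int(u)+4].reshape(-1,3).mean(0).round(4))
S,D=V("scene0"),V("side0");W=V("w1");print(tri((S,333,210.6),(D,355.1,205.9),(W,324.1,245.1),(v,u,w)),tri((W,324.1,245.1),(v,u,w)))
R=cv2.Rodrigues(np.array([0,0,np.radians(-6.75)]))[0];Q=(v.X-o["eef_pos"])@R  # tool-aligned: h, y, z
for r in range(380,480,20):
    q=Q[r];print(r,[(c,*(q[c]*1000).round().astype(int).tolist()) for c in range(460,600,20)])
```

```text
3.55 [ 0.594  -0.2836  0.1103] [-0.7  0.   0.4]
[306 379  27  32 809] [318.68726823 394.43016069]
toggle depth pt [ 0.5926 -0.2834  0.1603]
(array([ 0.60114903, -0.28408863,  0.14992652]), [np.float64(0.0006187366182182855), np.float64(0.0005216718630983843), np.float64(0.00026859845306380093), np.float64(0.00030034307681320267)]) (array([ 0.60113717, -0.28425814,  0.15034589]), [np.float64(5.875699576585872e-05), np.float64(5.875699576587831e-05)])
380 [(460, -12, 39, 57), (480, -14, 43, 60), (500, 0, 57, 42), (520, 52, 103, -23), (540, 52, 113, -24), (560, 39, 112, -7), (580, 29, 112, 5)]
400 [(460, -10, 37, 62), (480, -12, 41, 65), (500, -12, 46, 65), (520, -12, 51, 65), (540, 60, 112, -19), (560, 47, 111, -3), (580, 37, 111, 8)]
420 [(460, -3, 38, 62), (480, -9, 40, 68), (500, -12, 43, 72), (520, -12, 48, 71), (540, -11, 53, 71), (560, 56, 111, -1), (580, 46, 112, 10)]
440 [(460, 3, 38, 63), (480, 2, 43, 64), (500, -9, 42, 75), (520, -12, 45, 77), (540, -12, 50, 78), (560, -12, 54, 78), (580, 53, 111, 14)]
460 [(460, 7, 38, 65), (480, 7, 43, 66), (500, 7, 49, 65), (520, -9, 45, 80), (540, -13, 47, 84), (560, -12, 51, 83), (580, -12, 55, 83)]
```

Emit:
servo_tool([
  [[0,0,0,0,0],[0,0,0,0,0],[0,0,0,0,0],[0,0,0,0,0],[0,0,0,0,0],[0,0,0,0,0]],
], newtons=30)

```text
t: 4.2
eef_pos: [0.5946, -0.2838, 0.1113]
tool_rot: [0.0, 0.059, 0.998, -0.0]
contact_force: [-0.6, -0.9, -0.2]
gripper_width: 0.2
grasp_force: 32.7
```

Emit:
servo_tool([
  [[0,0.01,0,0.06,0],[0,0.01,0,0.06,0],[0,0.01,0,0.06,0],[0,0,0,0,0]],
])

```text
t: 4.6
eef_pos: [0.5969, -0.2838, 0.1178]
tool_rot: [0.001, 0.059, 0.998, -0.0]
contact_force: [7.2, -2.4, -11.1]
gripper_width: 0.198
grasp_force: 29.8
```

Emit:
servo_tool([
  [[0,0.01,0,0.06,0],[0,0.01,0,0.06,0],[0,0.01,0,0.06,0],[0,0,0,0,0],[0,0,0,0,0]],
])

```text
t: 5.1
eef_pos: [0.5998, -0.2839, 0.1252]
tool_rot: [0.003, 0.059, 0.998, -0.0]
contact_force: [10.8, -2.7, -12.8]
gripper_width: 0.199
grasp_force: 30.0
```

Run:
```python
from station import bot
from h import *
o=bot.get_obs();print(o["t"],o["eef_pos"].round(4),o["contact_force"].round(1),o["torque"].round(2));save(bot,"wrist","w4");save(bot,"side","s4");save(bot,"scene","c4")
w=cv2.imread("pics/w4.png");s=cv2.imread("pics/s4.png")[150:270,310:430];c=cv2.imread("pics/c4.png")[140:280,260:400]
cv2.imwrite("pics/m4.png",np.hstack([cv2.copyMakeBorder(cv2.resize(w,(500,375)),0,225,0,0,0),np.vstack([cv2.resize(s,(300,300)),cv2.resize(c,(300,300))])]))
```

```text
5.1 [ 0.5998 -0.2839  0.1252] [ 10.8  -2.7 -12.8] [-0.67 -2.08 -0.03]
```

View pics/m4.png

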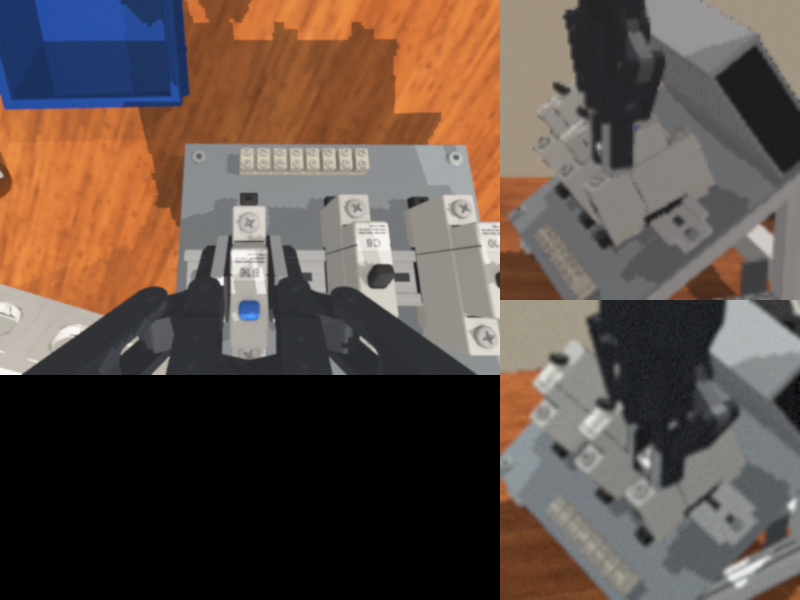

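```bash
cat > tilt.py <<'E'
from h import *
def tilt(n):
    v=V(n);R=cv2.Rodrigues(np.array([0,0,np.radians(-6.75)]))[0]
    m=cv2.inRange(v.hsv,(100,110,80),(125,255,255));m[:250]=0;_,_,st,ce=cv2.connectedComponentsWithStats(m);i=1+np.argmax(st[1:,4]);u,w=ce[i];y0=st[i][1]
    print("toggle px",ce[i].round(1),"top",v.X[int(w),int(u)].round(4))
    H=(v.X@R);c=int(u)
    pts=[]
    for r in range(y0-100,y0-4,4):
        q=np.median(H[r:r+2,c-8:c+9].reshape(-1,3),0);pts.append((r,q[0]*1000,q[2]*1000))
    pts=np.array(pts)
    for p in pts: print(p.round(1).tolist())
if __name__=="__main__":
    import sys;tilt(sys.argv[1])
E
python3 tilt.py w4
```

```text
toggle px [318.6 396.9] top [ 0.6067 -0.2847  0.166 ]
[285.0, 616.7, 124.4]
[289.0, 617.8, 125.8]
[293.0, 619.2, 126.6]
[297.0, 622.1, 124.4]
[301.0, 623.8, 124.8]
[305.0, 625.2, 125.6]
[309.0, 626.4, 126.7]
[313.0, 623.1, 135.6]
[317.0, 619.0, 145.5]
[321.0, 619.7, 147.3]
[325.0, 621.0, 147.5]
[329.0, 622.2, 148.3]
[333.0, 623.5, 148.8]
[337.0, 624.7, 149.5]
[341.0, 626.0, 150.0]
[345.0, 627.3, 150.4]
[349.0, 628.5, 151.3]
[353.0, 629.9, 151.6]
[357.0, 631.2, 152.1]
[361.0, 632.5, 152.4]
[365.0, 633.9, 153.0]
[369.0, 635.3, 153.5]
[373.0, 636.3, 154.3]
[377.0, 637.6, 154.5]
```

Emit:
servo_tool([
  [[0,0.01,0,0.04,0],[0,0.01,0,0.04,0],[0,0,0,0,0],[0,0,0,0,0]],
])

```text
t: 5.65
eef_pos: [0.6007, -0.284, 0.1281]
tool_rot: [0.003, 0.059, 0.998, -0.0]
contact_force: [12.3, -2.4, -14.8]
gripper_width: 0.198
grasp_force: 29.8
```

Emit:
servo_tool([
  [[0,0.045,-0.005,0.03,0],[0,0.045,-0.005,0.03,0],[0,0.045,-0.005,0.03,0],[0,0.045,-0.005,0.03,0],[0,0,0,0,0],[0,0,0,0,0]],
])

```text
t: 6.25
eef_pos: [0.605, -0.2844, 0.1333]
tool_rot: [-0.0, 0.059, 0.998, 0.0]
contact_force: [5.2, -0.4, -12.2]
gripper_width: 0.198
grasp_force: 29.5
```

```bash
python3 - <<'E'
from station import bot
from h import *
o=bot.get_obs();print(o["t"],o["eef_pos"].round(4),o["contact_force"].round(1),o["torque"].round(2));save(bot,"wrist","w5")
E
python3 tilt.py w5 | tail -17
```

```text
6.25 [ 0.605  -0.2844  0.1333] [  5.2  -0.4 -12.2] [-0.25 -0.68 -0.02]
[317.0, 626.3, 150.3]
[321.0, 625.7, 154.1]
[325.0, 626.8, 155.1]
[329.0, 628.0, 155.8]
[333.0, 629.5, 155.9]
[337.0, 630.7, 156.5]
[341.0, 632.2, 156.9]
[345.0, 633.6, 157.3]
[349.0, 635.0, 157.7]
[353.0, 636.3, 158.2]
[357.0, 637.6, 158.8]
[361.0, 639.3, 158.7]
[365.0, 640.8, 159.0]
[369.0, 642.1, 159.7]
[373.0, 643.4, 160.1]
[377.0, 644.9, 160.4]
[381.0, 646.3, 160.7]
```

Emit:
servo_tool([
  [[0,0.05,-0.005,-0.02,0],[0,0.05,-0.005,-0.01,0],[0,0.05,-0.005,0,0],[0,0,0,0,0],[0,0,0,0,0]],
])

```text
t: 6.8
eef_pos: [0.6105, -0.2854, 0.1336]
tool_rot: [-0.0, 0.06, 0.998, -0.0]
contact_force: [-4.3, 1.2, 5.1]
gripper_width: 0.198
grasp_force: 31.7
```

```bash
python3 - <<'E'
from station import bot
from h import *
o=bot.get_obs();print(o["t"],o["eef_pos"].round(4),o["contact_force"].round(1),o["torque"].round(2));save(bot,"wrist","w6")
E
python3 tilt.py w6 | tail -17
```

```text
6.8 [ 0.6105 -0.2854  0.1336] [-4.3  1.2  5.1] [ 0.26  1.11 -0.01]
[317.0, 631.8, 150.6]
[321.0, 631.2, 154.4]
[325.0, 632.0, 155.7]
[329.0, 633.5, 156.2]
[333.0, 634.8, 156.5]
[337.0, 636.2, 156.9]
[341.0, 637.7, 157.4]
[345.0, 639.0, 157.8]
[349.0, 640.5, 158.2]
[353.0, 641.8, 158.6]
[357.0, 643.2, 158.9]
[361.0, 644.7, 159.3]
[365.0, 646.1, 159.6]
[369.0, 647.6, 159.9]
[373.0, 649.1, 160.2]
[377.0, 650.3, 160.9]
[381.0, 651.7, 161.4]
```

Emit:
servo_tool([
  [[0,-0.03,0.003,0.05,0],[0,-0.03,0.003,0.05,0],[0,-0.03,0.003,0.05,0],[0,0,0,0,0]],
])

```text
t: 7.25
eef_pos: [0.6077, -0.2849, 0.1389]
tool_rot: [0.0, 0.059, 0.998, -0.0]
contact_force: [0.5, -0.5, -1.5]
gripper_width: 0.198
grasp_force: 30.8
```

```bash
python3 - <<'E'
from station import bot
from h import *
o=bot.get_obs();print(o["t"],o["eef_pos"].round(4),o["contact_force"].round(1),o["torque"].round(2));save(bot,"wrist","w7");save(bot,"side","s7");save(bot,"scene","c7")
w=cv2.imread("pics/w7.png");s=cv2.imread("pics/s7.png")[150:270,310:430];c=cv2.imread("pics/c7.png")[140:280,260:400]
cv2.imwrite("pics/m7.png",np.hstack([cv2.copyMakeBorder(cv2.resize(w,(500,375)),0,225,0,0,0),np.vstack([cv2.resize(s,(300,300)),cv2.resize(c,(300,300))])]))
E
python3 tilt.py w7 | tail -16 | sed -n '1,3p;14,16p'
```

```text
7.25 [ 0.6077 -0.2849  0.1389] [ 0.5 -0.5 -1.5] [ 0.02 -0.02 -0.03]
[321.0, 628.3, 159.8]
[325.0, 629.1, 161.2]
[329.0, 630.7, 161.5]
[373.0, 646.0, 165.7]
[377.0, 647.5, 166.2]
[381.0, 649.0, 166.5]
```

View pics/m7.png

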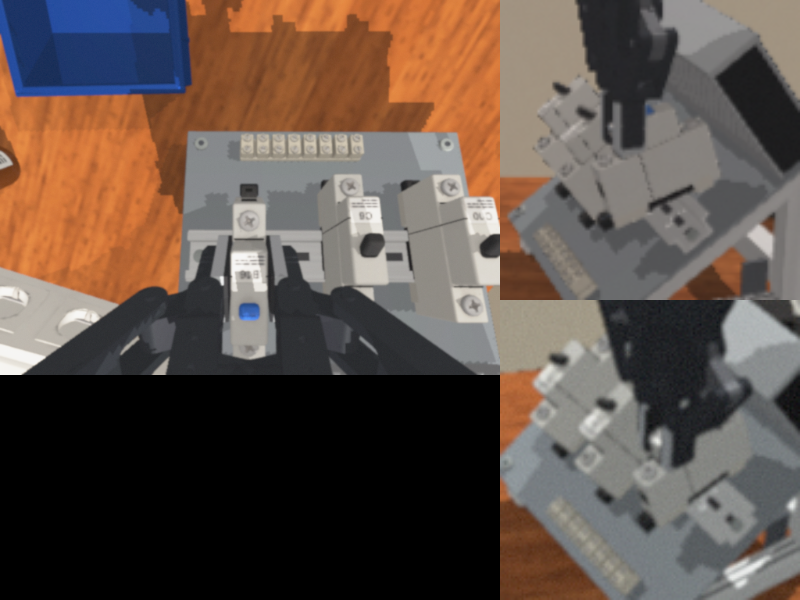

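Emit:
servo_tool([
  [[0,-0.1,0.01,0.15,0],[0,-0.2,0.02,0.3,0],[0,-0.2,0.02,0.3,0],[0,-0.2,0.02,0.3,0],[0,-0.2,0.02,0.3,0],[0,-0.2,0.02,0.3,0],[0,-0.2,0.0,0.2,0],[0,-0.2,-0.1,0,0],[0,-0.4,-0.25,0,0],[0,-0.45,-0.3,0,0],[0,-0.45,-0.3,0,0],[0,-0.45,-0.3,0,0],[0,-0.45,-0.3,0,0],[0,-0.45,-0.3,0,0],[0,-0.45,-0.25,0,0],[0,-0.25,-0.1,0,0],[0,-0.12,-0.04,0,0],[0,0,0,0,0],[0,0,0,0,0]],
])

```text
t: 9.3
eef_pos: [0.4094, -0.3694, 0.2125]
tool_rot: [0.0, 0.059, 0.998, 0.0]
contact_force: [0.1, 0.6, -0.8]
gripper_width: 0.2
grasp_force: 30.8
```

```bash
python3 - <<'E'
from station import bot
from h import *
o=bot.get_obs();print(o["t"],o["eef_pos"].round(4),o["contact_force"].round(1),o["torque"].round(2));save(bot,"wrist","w8");save(bot,"side","s8");save(bot,"scene","c8")
w=cv2.imread("pics/w8.png");s=cv2.imread("pics/s8.png")[90:390,130:430];c=cv2.imread("pics/c8.png")[150:450,150:450]
cv2.imwrite("pics/m8.png",np.hstack([cv2.copyMakeBorder(cv2.resize(w,(500,375)),0,225,0,0,0),np.vstack([s,c])]))
E
python3 tilt.py w8 | tail -16 | sed -n '1,3p;14,16p'
```

```text
9.3 [ 0.4094 -0.3694  0.2125] [ 0.1  0.6 -0.8] [-0.02  0.   -0.01]
[182.0, 437.8, 4.5]
[186.0, 441.4, 4.0]
[190.0, 444.9, 4.4]
[234.0, 486.3, 4.1]
[238.0, 490.3, 4.3]
[242.0, 494.3, 4.1]
```

View pics/m8.png

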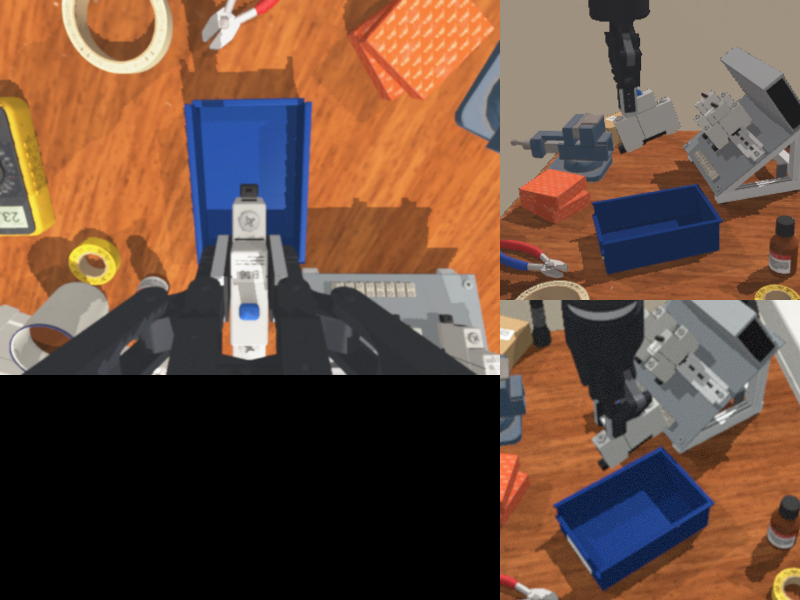

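Emit:
servo_tool([
  [[0,0,0,-0.3,0],[0,0,0,-0.5,0],[0,0,0,-0.5,0],[0,0,0,-0.5,0],[0,0,0,-0.5,0],[0,0,0,-0.5,0],[0,0,0,-0.4,0],[0,0,0,-0.3,0],[0,0,0,-0.2,0],[0,0,0,0,0],[0,0,0,0,0]],
])

```text
t: 10.55
eef_pos: [0.4089, -0.3702, 0.0648]
tool_rot: [0.0, 0.059, 0.998, -0.0]
contact_force: [-0.1, 0.2, -0.5]
gripper_width: 0.196
grasp_force: 30.8
```

Emit:
servo_tool([
  [[0,0,0,-0.07,0],[0,0,0,-0.07,0],[0,0,0,0,0]],
])

```text
t: 10.85
eef_pos: [0.4086, -0.37, 0.0589]
tool_rot: [0.0, 0.059, 0.998, -0.0]
contact_force: [0.9, 0.2, -1.1]
gripper_width: 0.198
grasp_force: 30.8
```

Emit:
servo_tool([
  [[0,0,0,-0.07,0],[0,0,0,0,0]],
])

```text
t: 11.05
eef_pos: [0.4091, -0.3704, 0.0565]
tool_rot: [0.0, 0.059, 0.998, -0.0]
contact_force: [0.0, 0.0, 3.6]
gripper_width: 0.196
grasp_force: 31.4
```

Emit:
servo_tool([
  [[0,0,0,-0.06,0],[0,0,0,0,0]],
])

```text
t: 11.25
eef_pos: [0.4106, -0.3709, 0.0553]
tool_rot: [0.002, 0.059, 0.998, -0.001]
contact_force: [1.1, 0.2, 11.2]
gripper_width: 0.195
grasp_force: 32.6
```

Emit:
servo_tool([
  [[0,0,0,-0.06,0],[0,0,0,0,0]],
])

```text
t: 11.45
eef_pos: [0.4124, -0.3713, 0.054]
tool_rot: [0.003, 0.059, 0.998, -0.001]
contact_force: [2.3, 2.2, 16.4]
gripper_width: 0.199
grasp_force: 33.6
```

Emit:
servo_tool([
  [[0,0,0,0.05,0],[0.22,0,0,0,0],[0.24,0,0,0,0],[0.28,0,0,0,0],[0.35,0,0,0,0],[0.42,0,0,0,0],[0.45,0,0,0,0],[0.45,0,0,0,0],[0.45,0,0,0,0]],
], newtons=20)

```text
t: 12.35
eef_pos: [0.4086, -0.37, 0.0533]
tool_rot: [-0.0, 0.059, 0.998, 0.0]
contact_force: [-0.4, -0.6, -0.8]
gripper_width: 0.45
grasp_force: 0.0
```

Emit:
servo_tool([
  [[0.45,0,0,0.1,0],[0.45,0,0,0.3,0],[0.45,0,0,0.5,0],[0.45,0,0,0.6,0],[0.45,0,0,0.6,0],[0.45,0,0,0.6,0],[0.45,0,0,0.5,0],[0.45,0,0,0.3,0],[0.45,0,0,0,0],[0.45,0,0,0,0]],
])

```text
t: 13.35
eef_pos: [0.4083, -0.3699, 0.193]
tool_rot: [-0.0, 0.059, 0.998, 0.0]
contact_force: [-0.9, -0.3, 0.0]
gripper_width: 0.451
grasp_force: 0.0
```

Run:
```python
from station import bot
from h import *
o=bot.get_obs();print(o["t"],o["eef_pos"].round(4),o["contact_force"].round(1));save(bot,"wrist","w9");save(bot,"side","s9");save(bot,"scene","c9")
v=V("w9")
m=cv2.inRange(v.hsv,(0,0,120),(180,60,255))>0;X=v.X
m&=(X[...,0]>.36)&(X[...,0]<.52)&(X[...,1]<-.33)&(X[...,1]>-.43)&(X[...,2]>.008)&(X[...,2]<.1);print("white",m.sum(),X[m].min(0).round(3),X[m].max(0).round(3),np.median(X[m],0).round(3))
w=cv2.imread("pics/w9.png");s=cv2.imread("pics/s9.png")[90:390,170:470];c=cv2.imread("pics/c9.png")[130:430,180:480]
cv2.imwrite("pics/m9.png",np.hstack([cv2.copyMakeBorder(cv2.resize(w,(500,375)),0,225,0,0,0),np.vstack([s,c])]))
```

```text
13.35 [ 0.4083 -0.3699  0.193 ] [-0.9 -0.3  0. ]
white 2548 [ 0.397 -0.387  0.009] [ 0.482 -0.36   0.085] [ 0.424 -0.373  0.072]
```

View pics/m9.png

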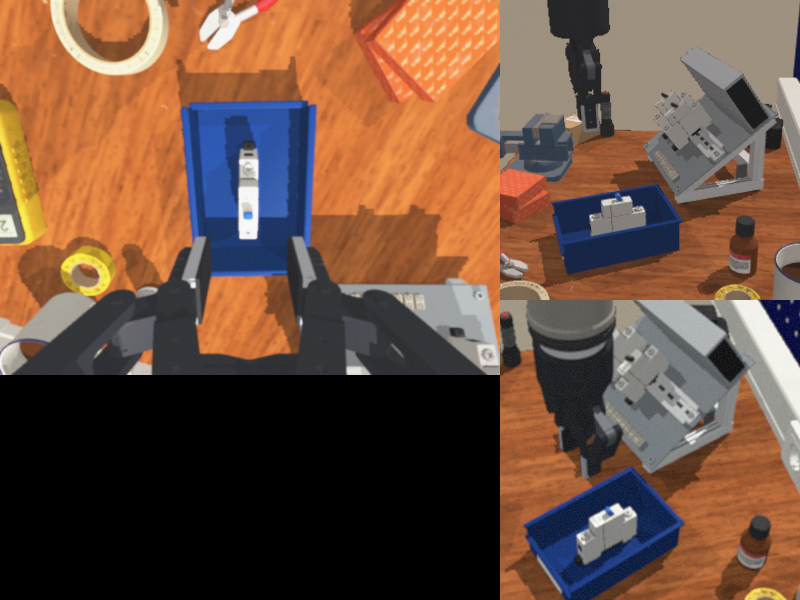

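The blue-toggle breaker lies flat and released in the middle of the bin, around pixel (248,200) in the wrist view. Both black-toggle breakers are still on the rail and the gripper is clear.

```bash
python3 -c "
from station import bot
print(bot.hand_in())"
```

```text
the job is handed in; nothing more can be done
None
```

The blue-toggle breaker is off the rail and resting released in the parts bin, both black-toggle breakers are still clipped on, and the job was handed in after about 13.5 s of robot time; no verdict came back.

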